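Screw a market-stall spotlight round to face the white star

TASK

On the stall counter, screw the head of the red-footed spotlight clockwise (seen from above) until its lens points squarely at the middle of the white paper star, then let go of it. Leave the green-footed spotlight and the white star as they stand.

Things in the scene. Friction and masses are not known exactly. Their poses are not given: they have to be found in the camera images.
- red_spot_head (a point): The spotlight to turn: red fixed 90 mm foot, red stripe on the front half of its head's top. Black box head, 36 mm deep (x), 48 mm wide (y), 50 high (95 to 145 mm up); glowing round lens in front, thin visor 15 mm out above it, fins 6 mm out at the back: take it by its flat 48 mm sides. This point: head centre, on the upright screw axis, 120 mm above the counter; x out through the lens, y its left, z up.
- red_spot (a joint): Angle of that head on its upright brass screw, rad, growing clockwise seen from above. Stiff (0.05 N m), stays where left, sinks 8 mm per full clockwise turn. Travel 0 to 3.0; no stop near the wanted direction (about 1.5 to 2.0, set by where the star stands), so it can be turned too far. It starts 30 to 85 degrees short of it.
- white_star_center (a point): Middle of the cream-white folded paper star, 110 mm across, 120 mm above the counter, on a thin wooden post with a 70 mm round foot. Loose, about 250 g; it stands 175 to 210 mm from the red-footed spotlight's axis. z up. A dark red star of the same build is a bystander.
- green_spot_visor (a point): The other spotlight, same build with green foot and green stripe, already facing the dark red star; not to be turned. This point lies at its head's mid height, 33 mm in front of its screw axis, the way its lens faces (x).
Not all that is in view belongs to the job. What is shaped like the part that bears red_spot_head but purple is not meant. Leave any blue or purple look-alike of the part that bears white_star_center alone.

How it is judged:
At the end, for the whole second after the job is handed in: The line straight out of the red-footed spotlight's lens passes within 40 mm sideways of the white star's middle (about 11 degrees). The white star is within 20 mm of where it stood; the green-footed spotlight is as it was, its point within 8 mm of its start (13 degrees) (x of white_star_center in the frame of red_spot_head above 0.1 m and y of white_star_center in the frame of red_spot_head between -0.04 and 0.04 m and distance of white_star_center from where it was at the start of the episode below 0.02 m and distance of green_spot_visor from where it was at the start of the episode below 0.008 m); the robot touches nothing.
It fails at once if the white star is knocked or moved by more than 20 mm (distance of white_star_center from where it was at the start of the episode above 0.02 m).
It fails at once if the green-footed spotlight is turned (its point moves more than 8 mm) (distance of green_spot_visor from where it was at the start of the episode above 0.008 m).
It also fails if it takes over 32 s, if anything falls off the work surface, if the arm or the gripper's body presses on something with over 40 N, if the wrist force passes 120 N, or if a joint passes its speed limit or range.

ROBOT

A 6-joint arm with a two-finger parallel gripper is mounted at the origin on the work surface. World frame = base frame: x ahead of the robot, y to its left, z up, the work surface at z = 0. Lengths are in m, angles in rad, forces in N, time in s.
With the tool pointing down it reaches from about 0.275 to 0.85 m from the base axis. Payload 19 kg.
Tool frame: the origin (TCP) lies midway between the tips of the shut fingers; the grasp point (between the pads) lies 19 mm behind it; z points along the fingers, y is the direction in which the jaws open and shut (so a half turn about z gives the same grasp; the last joint's range is limited). The gripper opens to 85 mm and grips with 20 to 120 N. Pads are 22 mm wide; open, the fingers measure 114 mm over their backs; the gripper's body (76 mm by 85 mm) begins 54 mm behind the grasp point. The pads swing forward as they close: fully open they stand 13 mm farther back than shut.
Start: joints at [-1.459, 0.15, 1.437, -0, 1.554, -0.134], TCP at [0.14, -0.558, 0.231] pointing down, gripper open.
Joint ranges: [-2.8, 2.8], [-0.68, 2.1], [0.12, 2.68], [-1.39, 4.53], [0.16, 2.79], [-2.81, 2.81]. Speed limits (rad/s): [1.89, 1.89, 2.22, 3.01, 3.01, 3.01].

INTERFACE

Orientations are given as a unit quaternion [x, y, z, w].
In Python, from cell import ctrl gives the robot as it stands. The module is installed in compiled form; this text tells all that it offers.
- The arm moves only by the tool apply_moves, never from a script. Its arguments are lists of equal length, an entry for each row: "delta_pos": the shift along the tool's x, y, z normalised to -1 to 1, where 1 is 0.4 m, a list of three; "angular": the turn, a rotation vector about the tool's x, y, z normalised to -1 to 1, where 1 is pi rad, a list of three; "hand": the closure, from -1 (fully open) to 1 (shut), so that 0 is half open. A call has exactly 5 rows; each row is the pose to reach, as a shift and turn from the pose commanded when the call began, along the tool's axes at that moment, turning the shorter way round; what a row does not reach only later rows make up. A row lasts 1/8 s, in which the tool goes at most 62.5 mm and 10.7 degrees, less where a joint would pass 70% of its speed; a pose out of reach is approached as far as the arm can. A call with a number of a shift or a turn outside -1 to 1 is refused whole. A call with a gripper value outside its range is refused whole. The fingers move at their own pace and stop on an object; "squeeze" is the grip in N (left out, the last holds). Time passes only in rows, so rows that repeat a pose let the fingers close, or fill a call up. It gives the time, the measured TCP pose, the force and the opening at its end, in the units of the state.
- ctrl.read_state(): the state, without advancing time (a new reading comes with each control period).
- ctrl.snapshot(name): name is "side" or "top" or "wrist"; returns a dict with "pixels" (384x512x3 uint8, red, green, blue), "fx", "fy", "cx", "cy" (pixels), "rvec" (rotation vector, rad) and "tvec" (3), from world to camera coordinates, as OpenCV has them; the wrist camera has in their place "hand_eye" (4x4, takes a point from camera to tool coordinates, whose origin is the TCP and whose axes are the flange's). Camera axes: x right, y down, z forward; pixel columns grow to the right and rows downward; lengths in m; the calibration is good to about 2 mm. The wrist camera is an equidistant fisheye: a pixel r from the principal point sees the ray r / f radians off the axis. A picture is of the moment at which its call begins: read the wrist's pose just before it. There is no depth.
- ctrl.job_done(): hands the job in, once; it reports no verdict.
The state is a dict: "time_s": time; "joint_pos": joint angles; "qvel": joint speeds; "joint_torque": joint torques, N m; "tcp_pos": TCP position; "eef_rot": TCP orientation; "wrist_force": force on the tool from outside, world axes, zero at the start; "wrist_torque": the same for the moment, N m; "width": finger opening in m.
Only numpy, scipy, OpenCV 4.12 (cv2) and the standard library are available. Lean on these libraries where they do the work, as an engineer would, in place of code of your own. Each camera call takes 0.05 s, during which the arm holds its last target.

## Working session

There is one attempt and no reset: what is moved stays moved. The work goes in short steps, Python scripts to look and compute and a tool call to move; the robot and the scene stay as the last step left them, time stands still between calls to the robot, and variables do not carry over. Pictures are saved under pics/ and viewed, and the job is handed in when it is done.

Besides the shell and the picture viewer there is one more tool, called after "Emit:" as name(argument=value, ...) on one line, values as JSON. apply_moves: Moves the arm, as the interface text tells. Its arguments: {"type":"object","properties":{"delta_pos":{"type":"array"},"angular":{"type":"array"},"hand":{"type":"array"},"squeeze":{"type":"number"}},"required":["delta_pos","angular","hand"]}

```bash
mkdir -p pics; python3 - <<'E'
from cell import ctrl
import cv2,pickle
s=ctrl.read_state();print(s)
d={}
for n in("top","side","wrist"):
    r=ctrl.snapshot(n);d[n]=r
    cv2.imwrite(f"pics/{n}0.png",cv2.resize(r["pixels"][:,:,::-1],None,fx=1.5,fy=1.5,interpolation=cv2.INTER_CUBIC))
    print(n,{k:v for k,v in r.items() if k!="pixels"})
d["state"]=s
pickle.dump(d,open("d0.pkl","wb"))
E
```

```text
{'time_s': 0.0, 'joint_pos': array([-1.45898824e+00,  1.50983820e-01,  1.43802301e+00, -2.09571961e-05,
        1.55379058e+00, -1.34019676e-01]), 'qvel': array([-0.00015372,  0.00149304, -0.00053464,  0.00040225,  0.00042366,
       -0.00015213]), 'joint_torque': array([ 2.69715936e-03, -7.13051319e+01, -5.70874643e+01,  2.62293242e-04,
        8.87136353e-03, -4.70352529e-05]), 'tcp_pos': array([ 0.13986746, -0.55747904,  0.23068069]), 'eef_rot': array([ 9.92455392e-01,  1.22604781e-01, -3.78655485e-06, -6.02459264e-04]), 'wrist_force': array([ 0.26845768, -0.90990889,  0.09510437]), 'wrist_torque': array([-0.03324281, -0.0705797 ,  0.0261225 ]), 'width': 0.08532111633515238}
top {'fx': 491.4317496899405, 'fy': 491.4317496899405, 'cx': 257.97777851165813, 'cy': 194.56026595100977, 'rvec': array([ 2.12431126, -2.09309987,  0.23448591]), 'tvec': array([-0.07829601,  0.59959125,  1.19280873])}
side {'fx': 363.8599445655352, 'fy': 363.8599445655352, 'cx': 257.877118545517, 'cy': 195.44624005917666, 'rvec': array([ 2.308616  , -0.21055693,  0.11233725]), 'tvec': array([-0.6085476 ,  0.09655506,  1.05972958])}
wrist {'fx': 297.3186396354542, 'fy': 297.3186396354542, 'cx': 255.1545392247856, 'cy': 190.39180002506797, 'hand_eye': array([[ 1.00408600e-03, -9.59683758e-01, -2.81080195e-01,
         7.15868595e-02],
       [ 9.99999001e-01,  1.24323667e-03, -6.72509294e-04,
        -7.91318602e-04],
       [ 9.94845452e-04, -2.81079239e-01,  9.59684048e-01,
        -1.42990560e-01],
       [ 0.00000000e+00,  0.00000000e+00,  0.00000000e+00,
         1.00000000e+00]])}
```

View pics/top0.png

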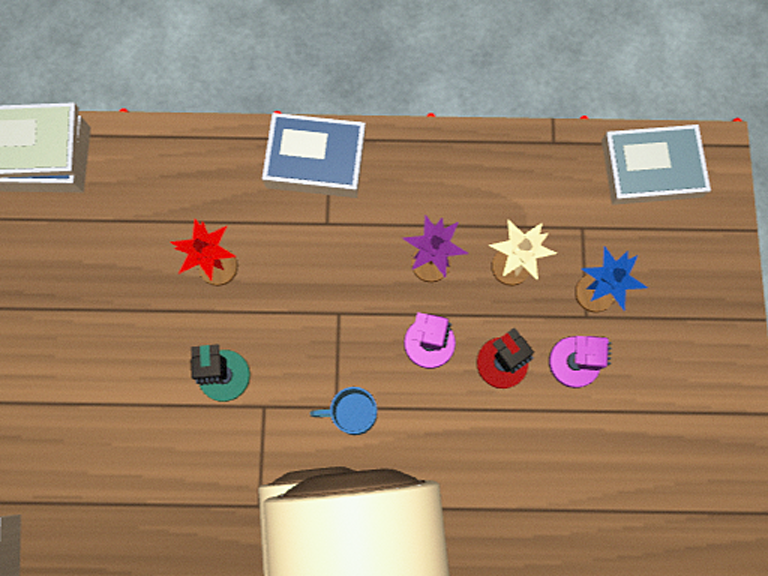

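View pics/side0.png

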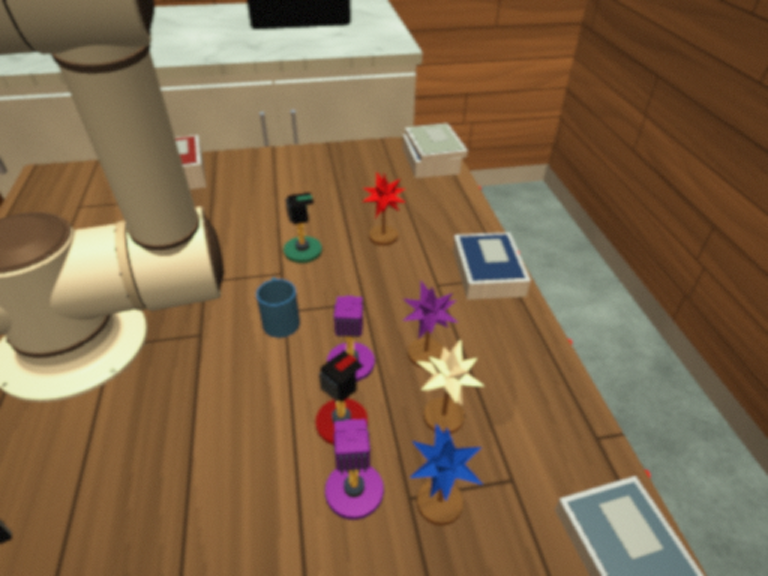

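View pics/wrist0.png

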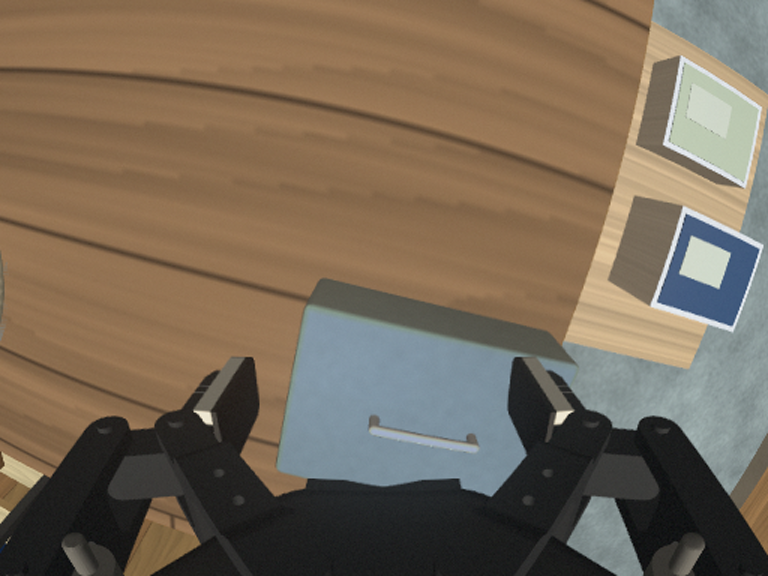

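The top view (1.5x) shows:
- red-footed black spotlight: foot (503,360), head (513,350)
- purple look-alikes: (430,340) and (577,360)
- cream star (523,248), with purple (435,245) and blue (613,277) stars beside it
- green spotlight (220,370), facing the red star (203,248)

The red-footed one and the cream star fit the description. Next I'll confirm with crops and measure.

```bash
cat > h.py <<'E'
import numpy as np,cv2
from scipy.spatial.transform import Rotation as R
def P(c): 
    Rm=cv2.Rodrigues(c["rvec"])[0]; return Rm,c["tvec"]
def ray(c,uv):
    Rm,t=P(c); d=Rm.T@np.array([(uv[0]-c["cx"])/c["fx"],(uv[1]-c["cy"])/c["fy"],1]); return -Rm.T@t,d/np.linalg.norm(d)
def plane(c,uv,z):
    o,d=ray(c,uv); return o+d*(z-o[2])/d[2]
def tri(rays):
    A=sum(np.eye(3)-np.outer(d,d) for o,d in rays);b=sum((np.eye(3)-np.outer(d,d))@o for o,d in rays)
    x=np.linalg.solve(A,b); return x,[float(np.linalg.norm(np.cross(x-o,d))) for o,d in rays]
def blobs(px,f,amin=15):
    h=cv2.cvtColor(px,cv2.COLOR_RGB2HSV); m=f(h[...,0].astype(int),h[...,1].astype(int),h[...,2].astype(int)).astype(np.uint8)
    n,l,s,c=cv2.connectedComponentsWithStats(m,connectivity=8)
    return [(c[i],s[i],l==i) for i in range(1,n) if s[i,4]>=amin]
E
python3 - <<'E'
import pickle,cv2,numpy as np
from h import *
d=pickle.load(open("d0.pkl","rb"))
a=d["top"]["pixels"][130:270,250:440];b=d["side"]["pixels"][190:350,190:350]
a=cv2.resize(a,(760,560),interpolation=cv2.INTER_CUBIC);b=cv2.resize(b,(560,560),interpolation=cv2.INTER_CUBIC)
cv2.imwrite("pics/ct.png",a[:,:,::-1]);cv2.imwrite("pics/cs.png",b[:,:,::-1])
for n in("top","side"):
    px=d[n]["pixels"]
    for nm,f in dict(red=lambda h,s,v:((h<6)|(h>174))&(s>150)&(v>60),cream=lambda h,s,v:(h>15)&(h<32)&(s<130)&(s>40)&(v>170),green=lambda h,s,v:(h>70)&(h<90)&(s>120),black=lambda h,s,v:(v<60)).items():
        for c,s,m in blobs(px,f): print(n,nm,c.round(1),s)
E
```

```text
top red [135.  165.9] [114 146  43  41 767]
top red [332.2 242.9] [318 222  34  37 597]
top cream [348.4 166. ] [325 146  47  40 829]
top cream [237.1 353.8] [ 173  322  125   62 2940]
top green [136.3 236.9] [134 230   6  14  66]
top green [153.  252.5] [134 234  32  33 519]
top black [340.4 239.3] [330 224  25  25 127]
top black [141.6 247.5] [127 236  25  21 171]
top black [391.4 244.7] [386 243  13   4  15]
top black [225.5 266.4] [222 261   9  12  22]
top black [238.1 261.5] [231 260  16   6  19]
top black [230.7 314.6] [216 312  30   5  38]
top black [262.4 314.8] [247 313  30   7  35]
side red [126.1 101.4] [121  92   9  16  77]
side red [255.8 129.1] [243 116  26  27 374]
side red [229.4 241.8] [223 237  14  11  88]
side red [236.9 272.5] [230 265  15  15 125]
side red [217.  280.7] [211 267  12  29 241]
side cream [ 82.3 176.4] [   0  138  141   63 3008]
side cream [342.7 187.4] [330 183  24   6  27]
side cream [ 49.3 236.4] [   0  206   98   61 1401]
side cream [299.4 247.2] [278 227  44  42 750]
side green [201.6 131.6] [198 130   8   4  18]
side green [201.6 166.7] [190 159  23  14 184]
side black [97.1  7.5] [ 91   0  12  22 149]
side black [198.5   8.2] [ 165    0   68   19 1151]
side black [15.2 24.7] [ 8 13 14 20 35]
side black [72.  42.4] [ 38  31  61  17 242]
side black [198.2 139.1] [192 130  16  19 199]
side black [144.9 175.2] [143 158   6  32 109]
side black [201.4 164.8] [199 164   6   3  15]
side black [231.4 218.2] [225 214  14   9  97]
side black [225.7 252.2] [214 235  26  32 491]
side black [237.  308.3] [234 305   7   7  30]
side black [229.3 309.2] [226 306   7   7  26]
side black [  2.3 355.8] [  0 349   7  13  62]
```

View pics/ct.png

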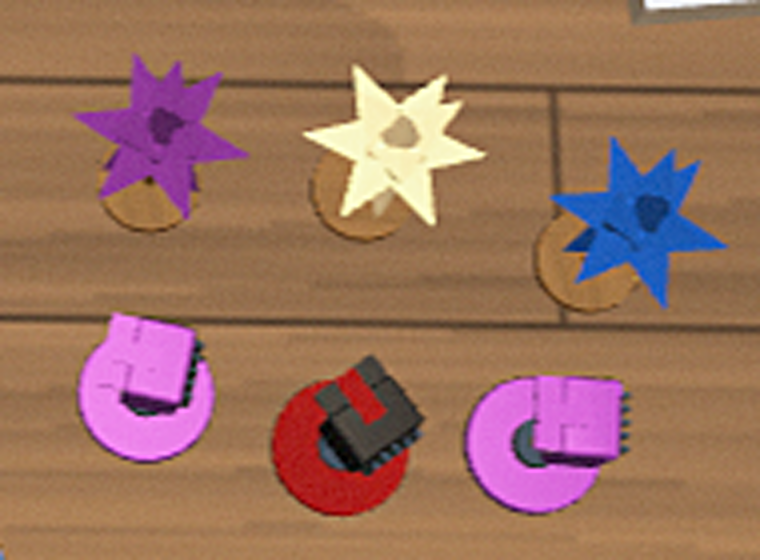

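View pics/cs.png

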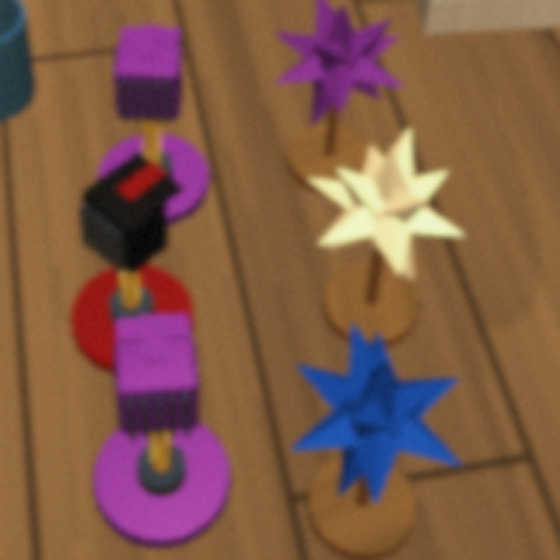

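```bash
python3 - <<'E'
import pickle
from h import *
d=pickle.load(open("d0.pkl","rb"));T,S=d["top"],d["side"]
def ct(x,y):return (x/4+250-.375,y/4+130-.375)
def cs(x,y):return (x/3.5+190-.36,y/3.5+190-.36)
for n,a,b in [("star blob",(348.4,166),(299.4,247.2)),("star mid",ct(400,143),cs(387,203)),
 ("headtop back-right corner",ct(424,413),cs(163,236)) ,("stripe",ct(362,395),(229.4,241.8)),("redstar",(135,165.9),(255.8,129.1))]:
    x,e=tri([ray(T,a),ray(S,b)]);print(n,x.round(4),np.round(e,4))
for z in(0,.01,.015): print("foot top",z,plane(T,ct(341,447),z).round(4),"starfoot",plane(T,ct(361,189),z).round(4))
print("side foot",plane(S,cs(131,318),.01))
# outline pts of head top at z=.144 : front-left, back-left, back-right, front-right
for z in (.14,.145):
  for n,p in dict(fl=(315,398),fr=(370,357),bl=(357,470),br=(424,413),sf=(345,372),sb=(376,412)).items(): print(z,n,plane(T,ct(*p),z).round(4))
E
```

```text
star blob [ 0.6629 -0.2917  0.1247] [0.0005 0.0005]
star mid [ 0.664  -0.2944  0.1262] [0.0006 0.0006]
headtop back-right corner [ 0.5029 -0.3027  0.1341] [0.0071 0.0071]
stripe [ 0.502  -0.2642  0.1465] [0.0022 0.0022]
redstar [0.6557 0.2356 0.122 ] [0.0003 0.0003]
foot top 0 [ 0.4915 -0.2747  0.    ] starfoot [ 0.6679 -0.2918  0.    ]
foot top 0.01 [ 0.4903 -0.2731  0.01  ] starfoot [ 0.6653 -0.29    0.01  ]
foot top 0.015 [ 0.4897 -0.2723  0.015 ] starfoot [ 0.664  -0.2892  0.015 ]
side foot [ 0.48707263 -0.27546883  0.01      ]
0.14 fl [ 0.5029 -0.2373  0.14  ]
0.14 fr [ 0.5281 -0.2705  0.14  ]
0.14 bl [ 0.4606 -0.2613  0.14  ]
0.14 br [ 0.495  -0.3017  0.14  ]
0.14 sf [ 0.5188 -0.2554  0.14  ]
0.14 sb [ 0.4951 -0.2733  0.14  ]
0.145 fl [ 0.5022 -0.2365  0.145 ]
0.145 fr [ 0.5272 -0.2696  0.145 ]
0.145 bl [ 0.46   -0.2604  0.145 ]
0.145 br [ 0.4942 -0.3007  0.145 ]
0.145 sf [ 0.518  -0.2546  0.145 ]
0.145 sb [ 0.4944 -0.2724  0.145 ]
```

Checks so far:
- The star triangulates to z≈0.125, against 0.120 given.
- Red screw axis ≈(0.489,-0.273).
- Star distance ≈0.175.
- Head faces ≈38°, star bearing ≈-6°, so about 44° clockwise, within the expected 30–85.

Next, hover above it.

```bash
cat > g.py <<'E'
import sys
from h import *
from cell import ctrl
def goto(p,yawy):
    """tool delta for TCP p, tool y heading yawy deg, tool down"""
    s=ctrl.read_state();Rt=R.from_quat(s["eef_rot"])
    a=np.radians(yawy);y=np.array([np.cos(a),np.sin(a),0]);z=np.array([0,0,-1.]);x=np.cross(y,z)
    Rg=R.from_matrix(np.c_[x,y,z])
    dp=Rt.inv().apply(np.array(p)-s["tcp_pos"])/.4; w=(Rt.inv()*Rg).as_rotvec()/np.pi
    print("delta_pos",dp.round(4),"ang",w.round(4),"t",s["time_s"],"tcp",s["tcp_pos"].round(4),"w",s["width"])
E
python3 -c "
from g import *
goto((.489,-.273,.231),-52)"
```

```text
delta_pos [ 1.0197e+00 -4.7770e-01  2.0000e-04] ang [-3.000e-04 -1.000e-04 -1.329e-01] t 0.15 tcp [ 0.1399 -0.5576  0.2309] w 0.08508028755312551
```

Emit:
apply_moves(delta_pos=[[0.14,-0.065,0],[0.28,-0.13,0],[0.42,-0.197,0],[0.56,-0.262,0],[0.7,-0.328,0]], angular=[[0,0,-0.027],[0,0,-0.053],[0,0,-0.08],[0,0,-0.106],[0,0,-0.133]], hand=[-1,-1,-1,-1,-1])

```text
time_s: 0.78
tcp_pos: [0.3808, -0.3608, 0.2313]
eef_rot: [0.945, 0.327, 0.0, 0.0]
wrist_force: [-0.0, -0.4, -0.1]
width: 0.0851
```

```bash
python3 -c "
from g import *
goto((.489,-.273,.231),-52)"
```

```text
delta_pos [ 0.3482 -0.0053  0.0007] ang [ 0.     -0.      0.0009] t 0.775 tcp [ 0.3808 -0.3608  0.2313] w 0.0850836103491738
```

Emit:
apply_moves(delta_pos=[[0.14,-0.003,0],[0.28,-0.005,0],[0.35,-0.006,0],[0.35,-0.006,0],[0.35,-0.006,0]], angular=[[0,0,0],[0,0,0],[0,0,0],[0,0,0],[0,0,0]], hand=[-1,-1,-1,-1,-1])

```text
time_s: 1.4
tcp_pos: [0.488, -0.2744, 0.2311]
eef_rot: [0.945, 0.326, -0.0, -0.0]
wrist_force: [-0.1, -0.2, 0.5]
width: 0.0853
```

```bash
python3 - <<'E'
from g import *
import pickle
s=ctrl.read_state();r=ctrl.snapshot("wrist")
pickle.dump((s,r),open("d1.pkl","wb"))
cv2.imwrite("pics/w1.png",cv2.resize(r["pixels"][:,:,::-1],None,fx=1.5,fy=1.5,interpolation=cv2.INTER_CUBIC))
print(s["tcp_pos"],s["qvel"].round(3))
E
```

```text
[ 0.48802745 -0.27436682  0.23109429] [-0.014 -0.005  0.003 -0.    -0.001  0.001]
```

View pics/w1.png

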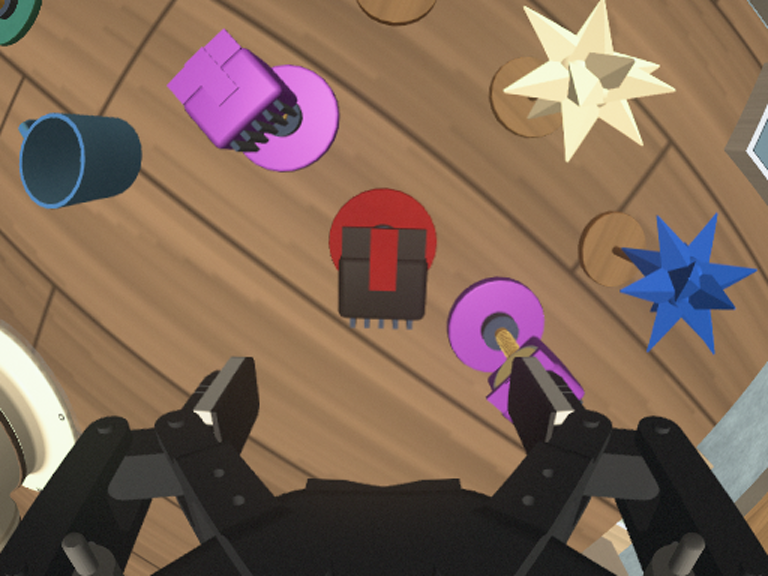

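The view shows the red-footed head at (383,275), square to the jaws, with its stripe running straight up. The right purple head at (535,380) is near the right finger's path, so I'll measure the clearance.

```bash
cat >> h.py <<'E'
def wray(s,r,uv):
    x,y=uv[0]-r["cx"],uv[1]-r["cy"];rr=np.hypot(x,y);th=rr/r["fx"]
    d=np.array([np.sin(th)*x/rr,np.sin(th)*y/rr,np.cos(th)])
    H=r["hand_eye"];Rt=R.from_quat(s["eef_rot"]).as_matrix()
    return s["tcp_pos"]+Rt@H[:3,3], Rt@H[:3,:3]@d
def wplane(s,r,uv,z):
    o,d=wray(s,r,uv);return o+d*(z-o[2])/d[2]
E
python3 - <<'E'
from h import *
import pickle
s,r=pickle.load(open("d1.pkl","rb"));T=pickle.load(open("d0.pkl","rb"));S=T["side"];T=T["top"]
w=lambda x,y:((x-.25)/1.5,(y-.25)/1.5)
def ct(x,y):return (x/4+250-.375,y/4+130-.375)
def cs(x,y):return (x/3.5+190-.36,y/3.5+190-.36)
for n,a,b in [("star",(587,80),(400,143)),("stripe front mid",(383,229),(345,372)),("stripe back mid",(383,291),(376,412)),("br",(426,320),(424,413)),("fl visor",(342,227),(315,398)),("fr visor",(424,228),(370,357))]:
    x,e=tri([wray(s,r,w(*a)),ray(T,ct(*b))]);print(n,x.round(4),np.round(e,4))
x,e=tri([wray(s,r,w(587,80)),ray(T,ct(400,143)),ray(S,cs(387,203))]);print("star3",x,e)
for n,p in dict(foot=(383,242),footpurpR=(496,325),footpurpL=(289,118)).items(): print(n,wplane(s,r,w(*p),.01).round(4))
for n,p in dict(fl=(342,227),fr=(424,228),bl=(338,318),br=(426,320),sf=(383,229),sb=(383,291)).items(): print(n,wplane(s,r,w(*p),.145).round(4))
print("purpR head corners top view")
for p in [(538,377),(536,464),(617,465),(624,377),(583,420)]: print(plane(T,ct(*p),.145).round(4))
print("foot purpR top",plane(T,ct(533,445),.01).round(4),"purpL",plane(T,ct(147,395),.01).round(4))
print("purpL head");
for p in [(112,315),(195,332),(187,406),(125,392)]: print(plane(T,ct(*p),.145).round(4))
E
```

```text
star [ 0.6744 -0.2999  0.0929] [0.0011 0.0011]
stripe front mid [ 0.5165 -0.2518  0.1551] [0.0011 0.0011]
stripe back mid [ 0.4924 -0.2699  0.1588] [0. 0.]
br [ 0.4928 -0.2986  0.1546] [0.0001 0.0001]
fl visor [ 0.5027 -0.2355  0.1444] [0.0012 0.0012]
fr visor [ 0.5286 -0.2703  0.1369] [0.0007 0.0007]
star3 [ 0.66359016 -0.29306294  0.12310259] [0.003004663137778758, 0.0026333431975912726, 0.0009465478147914633]
foot [ 0.4899 -0.2716  0.01  ]
footpurpR [ 0.4938 -0.397   0.01  ]
footpurpL [ 0.5248 -0.1472  0.01  ]
fl [ 0.5033 -0.2343  0.145 ]
fr [ 0.5292 -0.2682  0.145 ]
bl [ 0.4616 -0.2626  0.145 ]
br [ 0.4905 -0.3014  0.145 ]
sf [ 0.5155 -0.2518  0.145 ]
sb [ 0.4891 -0.2725  0.145 ]
purpR head corners top view
[ 0.5167 -0.3688  0.145 ]
[ 0.4651 -0.3655  0.145 ]
[ 0.4652 -0.4131  0.145 ]
[ 0.5175 -0.4198  0.145 ]
[ 0.4915 -0.3943  0.145 ]
foot purpR top [ 0.4935 -0.3993  0.01  ] purpL [ 0.5228 -0.1458  0.01  ]
purpL head
[ 0.5502 -0.1164  0.145 ]
[ 0.5407 -0.1658  0.145 ]
[ 0.4963 -0.1609  0.145 ]
[ 0.5041 -0.1244  0.145 ]
```

```bash
python3 -c "
from g import *
goto((.4895,-.272,.102),-52)"
```

```text
delta_pos [ 0.0074 -0.0026  0.323 ] ang [-0.0001  0.0001 -0.0001] t 1.45 tcp [ 0.4878 -0.2746  0.2312] w 0.08540716381933884
```

Emit:
apply_moves(delta_pos=[[0.007,-0.002,0.08],[0.007,-0.002,0.16],[0.007,-0.002,0.24],[0.007,-0.002,0.32],[0.007,-0.002,0.32]], angular=[[0,0,0],[0,0,0],[0,0,0],[0,0,0],[0,0,0]], hand=[-1,-1,-1,-1,-1], squeeze=25)

```text
time_s: 2.08
tcp_pos: [0.4886, -0.2718, 0.1015]
eef_rot: [0.946, 0.325, -0.001, -0.002]
wrist_force: [-0.3, -0.5, 0.6]
width: 0.0856
```

Emit:
apply_moves(delta_pos=[[0,0,0],[0,0,0],[0,0,0],[0,0,0],[0,0,0]], angular=[[0,0,0],[0,0,0],[0,0,0],[0,0,0],[0,0,0]], hand=[0.1,0.1,0.1,0.1,0.1], squeeze=25)

```text
time_s: 2.7
tcp_pos: [0.4904, -0.2721, 0.1049]
eef_rot: [0.945, 0.326, 0.0, 0.001]
wrist_force: [-2.8, 3.0, 9.3]
width: 0.0478
```

```bash
cat > v.py <<'E'
import sys,pickle
from g import *
n=sys.argv[1]
s=ctrl.read_state();r=ctrl.snapshot("wrist");q=ctrl.snapshot("top")
pickle.dump((s,r,q),open(n+".pkl","wb"))
cv2.imwrite(f"pics/{n}.png",cv2.resize(r["pixels"][:,:,::-1],None,fx=1.5,fy=1.5,interpolation=cv2.INTER_CUBIC))
print(s["time_s"],s["tcp_pos"],s["eef_rot"],s["wrist_force"],s["wrist_torque"],s["width"])
E
python3 v.py w2
```

```text
2.7 [ 0.49040497 -0.2720829   0.10488597] [9.45449186e-01 3.25768448e-01 4.97246941e-04 7.12545369e-04] [-2.80895354  2.98146703  9.3075108 ] [ 0.32060593  0.59337402 -0.0319039 ] 0.047770271428887394
```

View pics/w2.png

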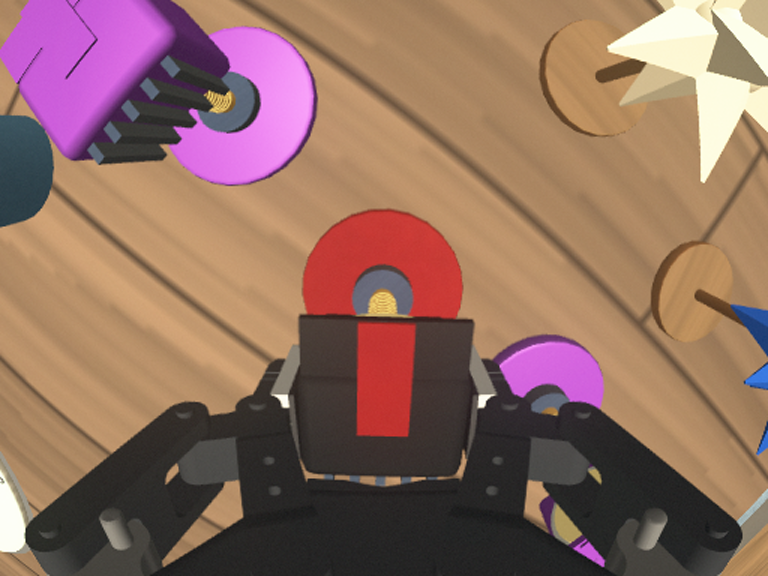

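The head is gripped (width 47.8 mm) and square. Now I'll turn it clockwise about 44.6° (0.248) while following the sink.

Emit:
apply_moves(delta_pos=[[0,0,0],[0,0,0.001],[0,0,0.001],[0,0,0.001],[0,0,0.002]], angular=[[0,0,0.03],[0,0,0.06],[0,0,0.09],[0,0,0.12],[0,0,0.15]], hand=[0.1,0.1,0.1,0.1,0.1])

```text
time_s: 3.42
tcp_pos: [0.4904, -0.2723, 0.1042]
eef_rot: [0.996, 0.095, 0.001, 0.001]
wrist_force: [-4.8, 0.5, 11.6]
width: 0.0482
```

Emit:
apply_moves(delta_pos=[[0,0,0],[0,0,0],[0,0,0.001],[0,0,0.001],[0,0,0.001]], angular=[[0,0,0.03],[0,0,0.06],[0,0,0.09],[0,0,0.098],[0,0,0.098]], hand=[0.1,0.1,0.1,0.1,0.1])

```text
time_s: 4.05
tcp_pos: [0.4904, -0.2725, 0.1038]
eef_rot: [0.998, -0.058, 0.001, 0.001]
wrist_force: [-3.4, -0.7, 9.8]
width: 0.048
```

```bash
python3 v.py w3; python3 -c "
from g import *
s=ctrl.read_state();print(R.from_quat(s['eef_rot']).as_matrix()[:,0])
print(np.degrees(s['joint_pos']))"
```

```text
4.05 [ 0.49039377 -0.27246943  0.10384125] [ 9.98317474e-01 -5.79727085e-02  8.04417148e-04  8.59462816e-04] [-3.44427169 -0.6648915   9.83733951] [-0.19947275  0.67772135 -0.04566625] 0.047975018333966765
[ 0.993325   -0.11533564  0.0017705 ]
[-3.69072848e+01  1.12470170e+01  9.44111497e+01 -2.93882766e-02
  7.42078474e+01  5.97237567e+01]
```

View pics/w3.png

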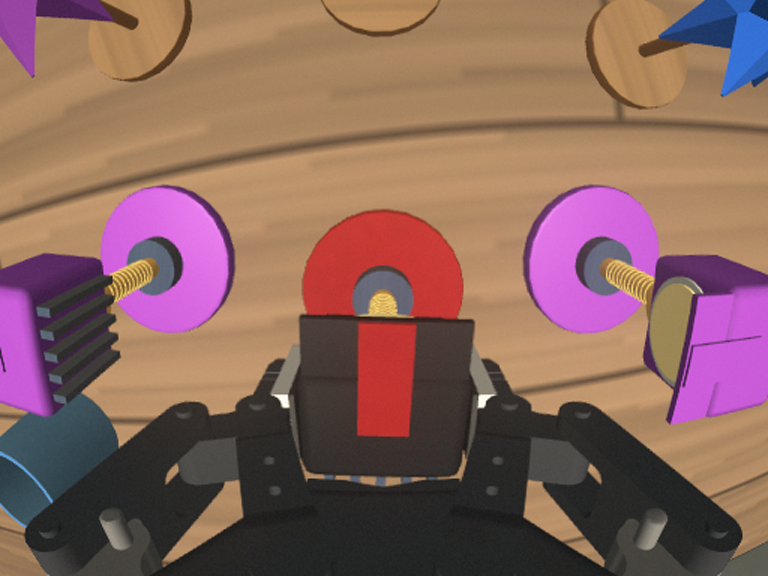

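Head heading is -6.6°, and the star's foot (381,0) sits straight ahead of the stripe. Release and rise.

Emit:
apply_moves(delta_pos=[[0,0,0],[0,0,0],[0,0,0],[0,0,0],[0,0,0]], angular=[[0,0,0],[0,0,0],[0,0,0],[0,0,0],[0,0,0]], hand=[-0.9,-0.9,-0.9,-0.9,-0.9])

```text
time_s: 4.78
tcp_pos: [0.4901, -0.2718, 0.102]
eef_rot: [0.998, -0.058, -0.0, -0.0]
wrist_force: [0.0, -0.1, -1.3]
width: 0.0816
```

Emit:
apply_moves(delta_pos=[[0,0,-0.08],[0,0,-0.16],[0,0,-0.24],[0,0,-0.32],[0,0,-0.32]], angular=[[0,0,0],[0,0,0],[0,0,0],[0,0,0],[0,0,0]], hand=[-0.9,-0.9,-0.9,-0.9,-0.9])

```text
time_s: 5.4
tcp_pos: [0.4907, -0.2723, 0.2326]
eef_rot: [0.998, -0.058, 0.002, 0.001]
wrist_force: [-0.1, 0.4, -0.4]
width: 0.0812
```

Emit:
apply_moves(delta_pos=[[-0.08,0,-0.05],[-0.16,0,-0.1],[-0.24,0,-0.1],[-0.24,0,-0.1],[-0.24,0,-0.1]], angular=[[0,0,0],[0,0,0],[0,0,0],[0,0,0],[0,0,0]], hand=[-0.9,-0.9,-0.9,-0.9,-0.9])

```text
time_s: 6.02
tcp_pos: [0.3949, -0.2608, 0.2697]
eef_rot: [0.998, -0.058, -0.0, -0.0]
wrist_force: [-0.2, -0.1, 0.3]
width: 0.081
```

```bash
python3 v.py w4; python3 - <<'E'
import pickle
from h import *
s,r,q=pickle.load(open("w4.pkl","rb"))
a=q["pixels"][130:270,250:440];cv2.imwrite("pics/t4.png",cv2.resize(a,(760,560),interpolation=cv2.INTER_CUBIC)[:,:,::-1])
for nm,f in dict(cream=lambda h,s,v:(h>15)&(h<32)&(s<130)&(s>40)&(v>170),green=lambda h,s,v:(h>70)&(h<90)&(s>120)).items():
    for c,st,m in blobs(q["pixels"],f): print(nm,c.round(1),st)
E
```

```text
6.025 [ 0.39494439 -0.26081445  0.26965455] [ 9.98325922e-01 -5.78386024e-02 -9.50455951e-05 -2.01892894e-04] [-0.20794175 -0.12771416  0.31923936] [ 0.01525458  0.01594272 -0.00478828] 0.08101110695814288
cream [348.5 165.9] [326 147  46  39 754]
cream [393.6 257.8] [ 346  196  100  110 2658]
cream [452.1 267.5] [435 256  26  25 215]
cream [358.7 281.2] [345 263  32  30 118]
cream [266.3 353.1] [ 220  314   82   70 2490]
cream [158.9 361.7] [ 111  337   78   47 1192]
cream [339. 372.] [325 365  35  19 292]
cream [322.7 379.2] [310 370  25  14 149]
green [136.3 237. ] [134 230   6  14  71]
green [153.  252.4] [134 234  32  33 519]
```

View pics/w4.png

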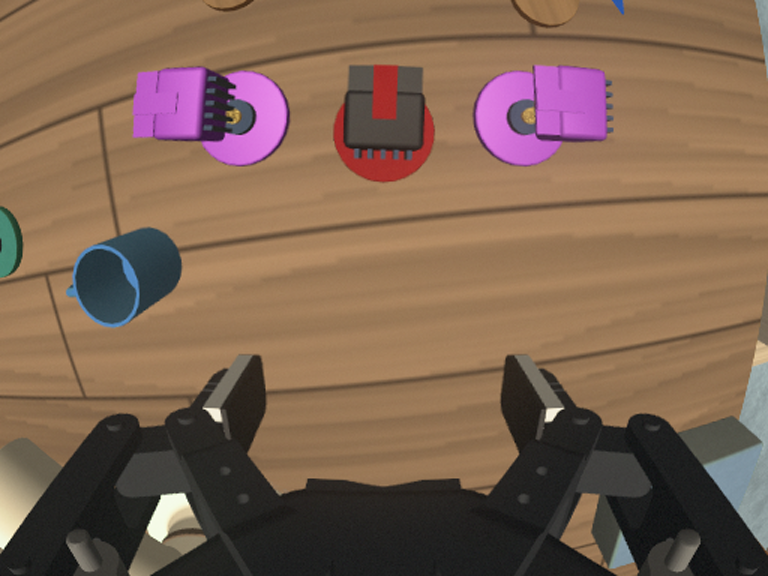

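View pics/t4.png

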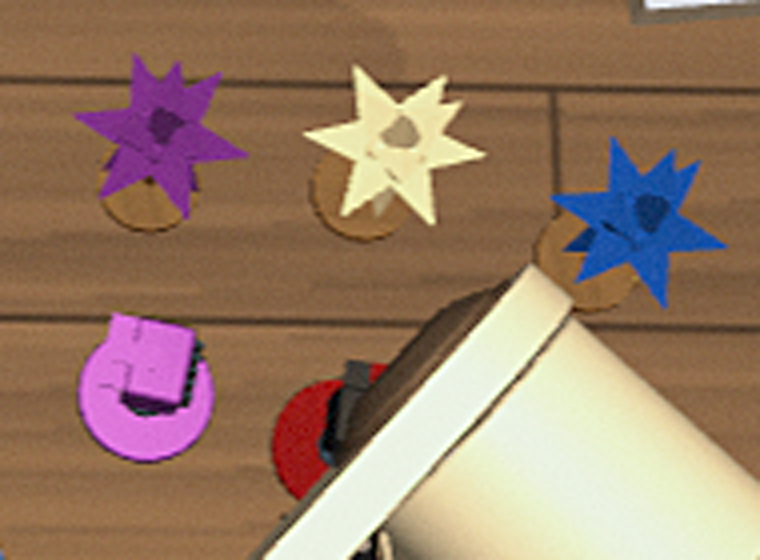

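```bash
python3 - <<'E'
import pickle
from h import *
s,r,q=pickle.load(open("w4.pkl","rb"))
w=lambda x,y:((x-.25)/1.5,(y-.25)/1.5)
h,st,v=[c.astype(int) for c in cv2.split(cv2.cvtColor(r["pixels"],cv2.COLOR_RGB2HSV))]
m=((h<6)|(h>174))&(st>120);pts=[]
for row in range(47,77,3):
    c=np.where(m[row,235:275])[0]
    if len(c): pts.append(wplane(s,r,(235+c.mean(),row),.144))
pts=np.array(pts);vx,vy,x0,y0=cv2.fitLine(pts[:,:2].astype(np.float32),cv2.DIST_L2,0,.01,.01).ravel()
if vx<0:vx,vy=-vx,-vy
print("stripe heading",np.degrees(np.arctan2(vy,vx)),x0,y0)
bl=wplane(s,r,w(346,151),.14);br=wplane(s,r,w(424,149),.14);e=bl-br;print("back edge heading",np.degrees(np.arctan2(-e[0],e[1])))
star=np.array([.6636,-.2925]);
for ax in([.4895,-.272],[.49,-.273]):
    dv=star-ax;print("bearing",np.degrees(np.arctan2(dv[1],dv[0])),"sideways",vx*dv[1]-vy*dv[0])
E
```

```text
stripe heading -8.734309 0.50656897 -0.2735386
back edge heading -5.030563798755013
bearing -6.715565049099494 sideways 0.0061752927646041254
bearing -6.40900894593924 sideways 0.0070877695500851
```

```bash
python3 -c "
from cell import ctrl
print(ctrl.job_done())"
```

```text
the job is handed in; nothing more can be done
None
```

I turned the red-footed spotlight's head about 44.6° clockwise so its lens faces the white star, let go of it, and backed the arm clear. I handed the job in at about 6 s of the 32 s; no verdict was reported.

**Aim:** after release the stripe gave a heading of -8.7° and the head's back edge -5.0°. The star's bearing is about -6.6°. By the stripe, the lens line passes 6–7 mm from the star's middle; the limit is 40 mm. The two headings differ by 3.7°, but both are well inside the 11° allowed.

**Left as they stood:** in the top view the white star and the green spotlight's stripe and foot did not move, to within 0.1 px. The wrist force at the end was near zero, with the gripper open and away from everything.

**Disagreements:**
- Triangulating the star from the wrist and top views alone put it at 93 mm height, because its facets are ambiguous. The top and side pair gave about 125 mm, and all three views together gave 123 mm (120 mm given), with a consistent bearing.
- The head's top came out at 137–159 mm across those two views, scattered around the expected 145 mm.

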